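Hang the washed brake bracket on the drying rail and hold the air valve open at its mark

TASK

Hang the washed brake caliper bracket over the drying rail, balanced across the bar with one leg down on each side, and let go of it. Once it hangs there, pull the black knob of the spring-return air valve out until the red pointer stands over the green clip, and keep it there: you finish while still holding the knob, because the valve springs shut when let go. Do not shift the bearing ring, brake pad, wrench or screwdriver that lie around.

Things in the scene. Friction and masses are not known exactly. Their poses are not given: they have to be found in the camera images.
- bracket: brake caliper bracket, dark metal, ~0.6 kg, loose: an upside-down U standing on two legs. Origin midway between the legs at their feet; z up, x along the bridge. Bridge 150 (x) x 36 (y) x 34 deep, underside 90 and top 124 above the origin. Legs 30 (x) x 44 (y) x 90 tall at x = +-60, gap between them 90. Centre of mass ~60 up. Grip across the 36 width; tips under the bridge would meet the bar
- bridge_top (a point): centre of the bracket's bridge on its top face, 124 above the feet
- rail: drying rail, fixed to the bench: aluminium foot plate 180 (x) x 235 (y) x 8, two red posts at y = +-105, 154 tall, 18 thick, and a bare steel bar of 16 mm diameter between them, along y. Origin under the plate's centre, on the bench. Bar's top 145 above the bench. Brass air jets under the bar are lower than 31
- bar_mid (a point): middle of the steel bar, on its axis, 137 above the bench
- valve: air valve, fixed to the bench. Origin on the bench; foot plate from x = -125 to 135, y = -55 to 75. Red housing 100 x 90 from x = 30 to 130, top 65 above the bench. The slide pulls out towards the valve's -x. White scale ledge along x at y = 34 to 64, top at 50
- valve_slide (a joint): travel of the valve's slide, m: 0 home (pushed in), grows as it is pulled out along the valve's -x, stop at 0.09. A spring pulls it home: 6 N at 0, plus 1.2 N for each further 10 mm
- knob_top (a point): centre of the top face of the black knob, an upright post of 24 diameter, from 50 to 125 above the bench, moving with the slide; at home it stands at x = -20, y = 0 of the valve, 38 mm of free space to the housing
- pointer (a point): red pointer, a 4 mm wide blade on the slide reaching over the white ledge, at the knob's x and 49 to its +y side, 60 above the bench
- clip: green clip on the white ledge, the mark: 12 wide (x) x 32 x 5. Origin at its underside's centre, 50 above the bench; its axes are parallel to the valve's. It sits 30 to 68 mm out from where the pointer rests at home; it cannot be moved
- bearing: Bystander: metal bearing ring lying flat, 60 outer diameter, 30 tall, origin under its centre
- wrench: Bystander: wrench lying flat, along its x, origin under it
- screwdriver: Bystander: screwdriver lying flat, along its x, origin under it
- brake_pad: Bystander: black brake pad lying flat, 76 x 44 x 16, origin under its centre
Mind the look-alikes: they are no part of the job. There is more than one size of the bracket; the job needs the smallest.

How it is judged:
By the outcome, as a careful person would: the job done as asked, in the order asked, and still so for the second after the job is handed in, while the arm keeps its last pose, push and grip.
It also fails if it takes over 51 s, if anything falls off the work surface, if the arm or the gripper's body presses on something with over 40 N, if the wrist force passes 120 N, or if a joint passes its speed limit or range.

ROBOT

A 7-joint arm with a two-finger parallel gripper is mounted at the origin on the work surface. World frame = base frame: x ahead of the robot, y to its left, z up, the work surface at z = 0. Lengths are in m, angles in rad, forces in N, time in s.
With the tool pointing down it reaches from about 0.4 to 0.85 m from the base axis. Payload 10.4 kg.
Tool frame: the origin (TCP) lies midway between the tips of the shut fingers; the grasp point (between the pads) lies 19 mm behind it (r.hold_point_z is the distance from the TCP to the grasp point, in m); x points along the fingers, y is the direction in which the jaws open and shut, and the axes are right-handed (so a half turn about x gives the same grasp; the last joint's range is limited). The gripper opens to 87 mm and grips with 3 to 60 N. Pads are 19 mm wide; open, the fingers measure 117 mm over their backs; the gripper's body (75 mm by 190 mm) begins 51 mm behind the grasp point.
Start: joints at [1.214, 0.332, -0.065, 1.46, 0.022, 1.35, -0.088], TCP at [0.205, -0.591, 0.223] pointing down, gripper open.
Joint ranges: [-2.6, 2.6], [-0.5, 2.12], [-1.47, 1.34], [0.16, 2.42], [-1.27, 4.41], [0.06, 2.06], [-2.6, 2.6]. Speed limits (rad/s): [2.22, 2.22, 2.79, 2.79, 3.14, 3.14, 3.14].

INTERFACE

Orientations are given as [roll, pitch, yaw] about the fixed x, y, z axes, in that order (R = Rz(yaw) Ry(pitch) Rx(roll)).
In Python, from station import r gives the robot as it stands.
- The arm moves only by the shell command python3 -m crank 'ROWS' [OPENING] [FORCE]. ROWS is JSON, a list of rows, each an object of numbers: "dx", "dy", "dz": the shift along the tool's x, y, z in units of 60 mm (1.0 is 60 mm); "spin": the turn about the tool's x in units of 10 degrees (1.0 is 10 degrees). In form: [{"dx": .., "dy": .., "dz": .., "spin": ..}, ...]. A call has 1 to 8 rows; each row shifts and turns the commanded pose from where the row before left it, along the tool's axes as they then stand; what a row does not reach is not made up. A row lasts 1/8 s, in which the tool goes at most 62.5 mm and 10.7 degrees, less where a joint would pass 70% of its speed; a pose out of reach is approached as far as the arm can. A call is refused whole if a number of a shift passes 1 or a number of a turn 1, either way. A call with a gripper value outside its range is refused whole. OPENING is the opening in per cent of the stroke, from 0 (shut) to 100 (fully open), set as the call begins (- or left out, the last holds). The fingers move at their own pace and stop on an object; FORCE is the grip in N (left out, the last holds). Time passes only in rows, so rows that do not move let the fingers close. It gives the time, the measured TCP pose, the force and the opening at its end, in the units of the state.
- r.sense(): the state, without advancing time (a new reading comes with each control period).
- r.read_camera(name): name is "scene" or "side" or "wrist"; returns the picture (420x560x3 uint8, red, green, blue); there is no depth.
- r.camera_params(name): a dict with "mtx" (3x3 intrinsics, pixels), "R" (3x3) and "t" (3): a world point X has camera coordinates R X + t; the wrist camera has in their place "hand_eye" (4x4, takes a point from camera to tool coordinates, whose origin is the TCP and whose axes are the tool frame's). Camera axes: x right, y down, z forward; pixel columns grow to the right and rows downward; lengths in m; the calibration is good to about 2 mm. A picture is of the moment at which its call begins: read the wrist's pose just before it. camera_params takes no time and is no camera call.
- r.hand_in(): hands the job in, once; it reports no verdict.
Trained networks look in the newest picture that a camera, given by its name, has taken for a name from the list of things; names that differ only in an ending like _2 or _b are one class to them, and where a whole thing is asked for, a point or a joint stands for the part that bears it (a point fixed in the world has none). Each returns a list of dicts, best first, with "conf" (0 to 1); they miss things now and then, are a little off and sometimes report something else, mostly with a low value. They report only what shows in the picture. A call takes as long as a camera call. They do not tell look-alikes from the thing itself.
- r.find_in(camera, target): "bbox" ([left, top, right, bottom] in pixels, round what is visible of it).
The state is a dict: "time_s": time; "q": joint angles; "joint_vel": joint speeds; "tau": joint torques, N m; "tool_pos": TCP position; "tool_rot": TCP orientation; "force": force on the tool from outside, world axes, zero at the start; "ft_torque": the same for the moment, N m; "width": finger opening in m.
Only numpy, scipy, OpenCV 4.12 (cv2) and the standard library are available. Lean on these libraries where they do the work, as an engineer would, in place of code of your own. Each camera call takes 0.05 s, during which the arm holds its last target.

## Working session

There is one attempt and no reset: what is moved stays moved. The work goes in short steps, Python scripts to look and compute and a shell command to move; the robot and the scene stay as the last step left them, time stands still between calls to the robot, and variables do not carry over. Pictures are saved under pics/ and viewed, and the job is handed in when it is done.

```bash
ls; mkdir -p pics
python3 - <<'E'
from station import r
import cv2,json
s=r.sense()
print({k:s[k] for k in ('time_s','tool_pos','tool_rot','width','force')})
for c in ('scene','side','wrist'):
    im=r.read_camera(c); cv2.imwrite(f'pics/{c}0.png',im[:,:,::-1])
    p=r.camera_params(c); print(c,{k:getattr(v,'tolist',lambda:v)() for k,v in p.items()})
E
```

```text
pics
{'time_s': 0.0, 'tool_pos': array([ 0.20463686, -0.59014057,  0.22173206]), 'tool_rot': array([-1.52605511,  1.56935953,  1.94938236]), 'width': 0.08695714468667817, 'force': array([-0.04551202, -0.11303003, -0.20818792])}
scene {'mtx': [[453.1068860146506, 0.0, 276.6923572023114], [0.0, 453.1068860146506, 209.24069693209813], [0.0, 0.0, 1.0]], 'R': [[-0.32248785460958806, 0.9463947953758989, 0.018397687754599153], [0.7032207701001784, 0.2525451086382225, -0.664606286911748], [-0.633626176960057, -0.2013898194753621, -0.746967207099926]], 't': [0.08719103273160923, -0.26626437436277595, 1.9908271214566082]}
side {'mtx': [[429.8346319190231, 0.0, 277.6198815504791], [0.0, 429.8346319190231, 207.4712449834377], [0.0, 0.0, 1.0]], 'R': [[-0.9166344021385218, -0.39934166866218035, 0.017538656911502096], [-0.3248617755524535, 0.7186748761534032, -0.614793663899359], [0.23290813554073483, -0.5692386617720161, -0.7884929589685267]], 't': [0.4215662153836576, 0.172498430111695, 1.2081912542276296]}
wrist {'mtx': [[298.4764739662922, 0.0, 278.81928733941317], [0.0, 298.4764739662922, 209.2375210998462], [0.0, 0.0, 1.0]], 'hand_eye': [[0.0006447439299233965, -0.261618376510524, 0.965171181385592, -0.1621335284124859], [0.9999994344244965, 0.0009850636386904176, -0.0004009991417300909, 0.0010166210333424353], [-0.0008458462914534562, 0.9651708940501793, 0.261618863659381, -0.07055369406739918], [0.0, 0.0, 0.0, 1.0]]}
```

View pics/scene0.png

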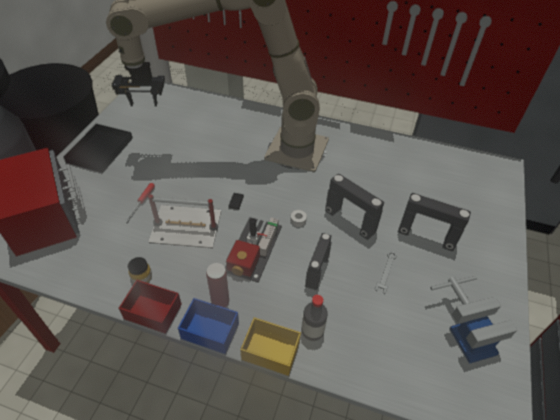

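View pics/side0.png

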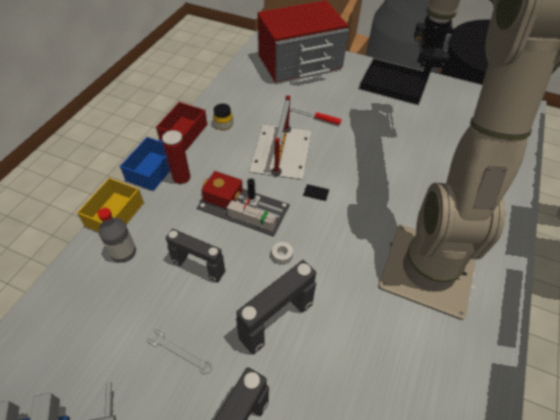

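View pics/wrist0.png

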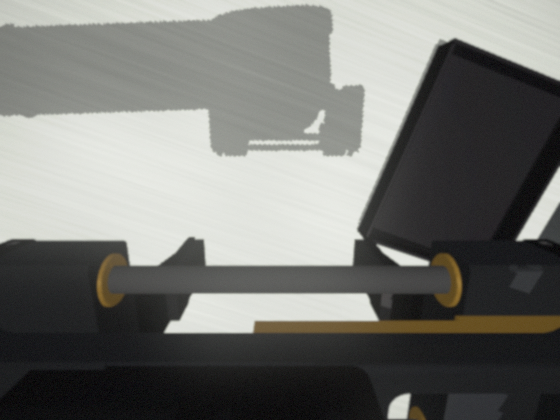

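Run:
```python
from station import r
for c in ('scene','side'):
    for n in ('bracket','rail','valve','knob_top','pointer','clip','bearing','wrench','screwdriver','brake_pad'):
        print(c,n,[(round(d['conf'],2),[round(float(v)) for v in d['bbox']]) for d in r.find_in(c,n)][:5])
```

```text
scene bracket [(0.89, [321, 175, 386, 240]), (0.8, [397, 193, 471, 253]), (0.61, [303, 234, 334, 293])]
scene rail [(0.75, [150, 195, 221, 246])]
scene valve [(0.74, [222, 218, 283, 282])]
scene knob_top [(0.65, [243, 217, 267, 244]), (0.58, [303, 232, 335, 288])]
scene pointer [(0.59, [246, 215, 263, 244]), (0.26, [133, 180, 155, 213])]
scene clip [(0.32, [128, 182, 154, 219])]
scene bearing [(0.67, [290, 207, 306, 226])]
scene wrench [(0.78, [375, 255, 398, 293])]
scene screwdriver [(0.64, [130, 182, 157, 218])]
scene brake_pad [(0.49, [228, 193, 246, 209])]
side bracket [(0.96, [234, 260, 319, 355]), (0.75, [165, 227, 223, 283]), (0.56, [213, 366, 268, 419])]
side rail [(0.7, [248, 97, 310, 180])]
side valve [(0.76, [196, 171, 288, 239]), (0.2, [237, 179, 259, 205])]
side knob_top [(0.67, [239, 180, 260, 210]), (0.66, [165, 228, 226, 283])]
side pointer [(0.67, [240, 177, 259, 207])]
side clip [(0.63, [165, 228, 226, 280]), (0.48, [262, 214, 264, 218])]
side bearing []
side wrench [(0.74, [271, 242, 293, 264]), (0.59, [147, 334, 208, 370])]
side screwdriver [(0.52, [287, 109, 339, 126])]
side brake_pad [(0.65, [303, 183, 328, 201])]
```

The scene view shows three candidate brackets, at (354,205), (435,222) and (318,262). In the side view they are at (277,305), (245,395) and (195,255). The last one in each list looks smallest, so I'll check that in crops and measure it.

```bash
cat > h.py <<'E'
import numpy as np, cv2
from station import r
from scipy.spatial.transform import Rotation as Ro
def ray(cam,u,v,s=None):
    p=r.camera_params(cam); d=np.linalg.inv(p['mtx'])@[u,v,1]
    if cam=='wrist':
        s=s or r.sense(); T=np.array(p['hand_eye']); Rw=Ro.from_euler('xyz',s['tool_rot']).as_matrix()
        return np.array(s['tool_pos'])+Rw@T[:3,3], Rw@T[:3,:3]@d
    R=np.array(p['R']); return -R.T@p['t'], R.T@d
def onz(cam,u,v,z,s=None):
    o,d=ray(cam,u,v,s); return o+d*(z-o[2])/d[2]
def tri(*obs,s=None):
    A=np.zeros((3,3));b=np.zeros(3);L=[]
    for o in obs:
        c,d=ray(*o,s=s); d=d/np.linalg.norm(d); M=np.eye(3)-np.outer(d,d); A+=M;b+=M@c;L.append((M,c))
    x=np.linalg.solve(A,b); return x,[round(float(np.linalg.norm(M@(x-c)))*1000,1) for M,c in L]
def proj(cam,X,s=None):
    p=r.camera_params(cam); X=np.asarray(X,float)
    if cam=='wrist':
        s=s or r.sense(); T=np.array(p['hand_eye']); Rw=Ro.from_euler('xyz',s['tool_rot']).as_matrix()
        Xc=T[:3,:3].T@(Rw.T@(X-s['tool_pos'])-T[:3,3])
    else: Xc=np.array(p['R'])@X+p['t']
    q=np.array(p['mtx'])@Xc; return q[:2]/q[2]
def crop(f,box,k,out,pts=[]):
    im=cv2.imread(f); x0,y0,x1,y1=box
    c=cv2.resize(im[y0:y1,x0:x1],None,fx=k,fy=k,interpolation=cv2.INTER_CUBIC)
    for (u,v) in pts: cv2.circle(c,(int((u-x0+.5)*k),int((v-y0+.5)*k)),2,(255,0,255),-1)
    cv2.imwrite(out,c)
E
python3 - <<'E'
from h import *
crop('pics/scene0.png',(220,180,340,300),5,'pics/c_scene.png')
crop('pics/side0.png',(150,160,300,290),5,'pics/c_side.png')
crop('pics/scene0.png',(130,170,240,255),7,'pics/c_rail_scene.png')
crop('pics/side0.png',(235,85,345,210),5,'pics/c_rail_side.png')
E
```

```text
(no output)
```

View pics/c_scene.png

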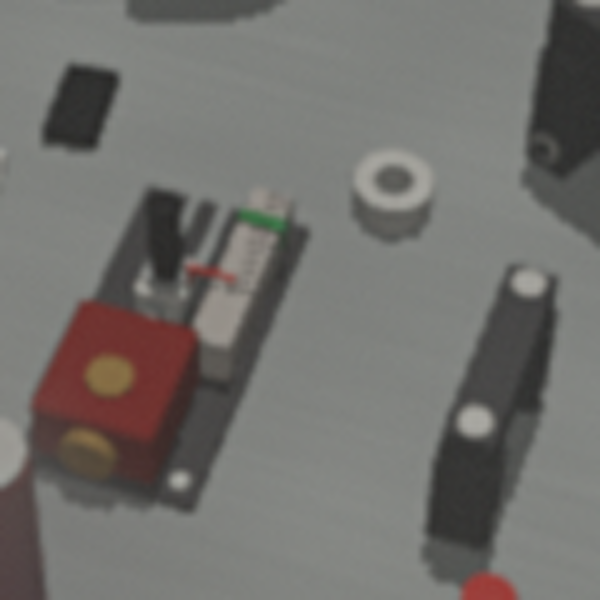

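View pics/c_side.png

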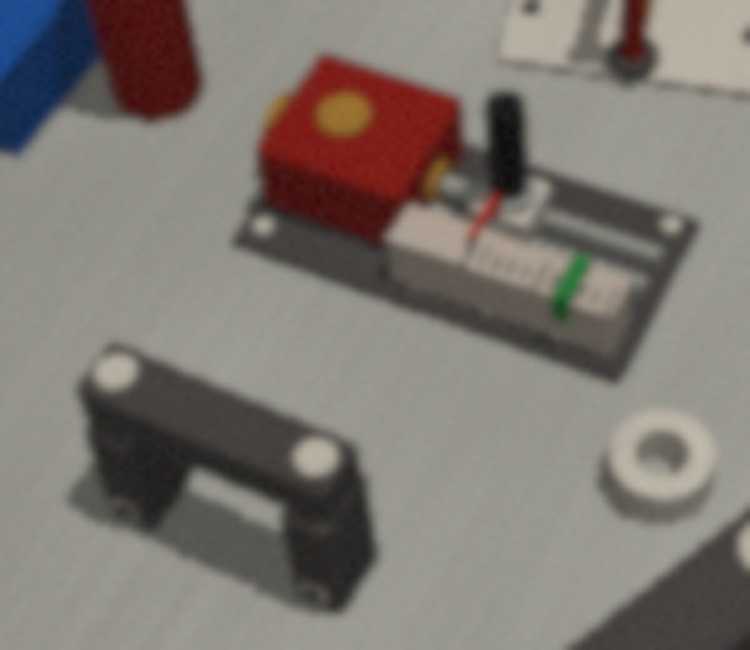

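View pics/c_rail_scene.png

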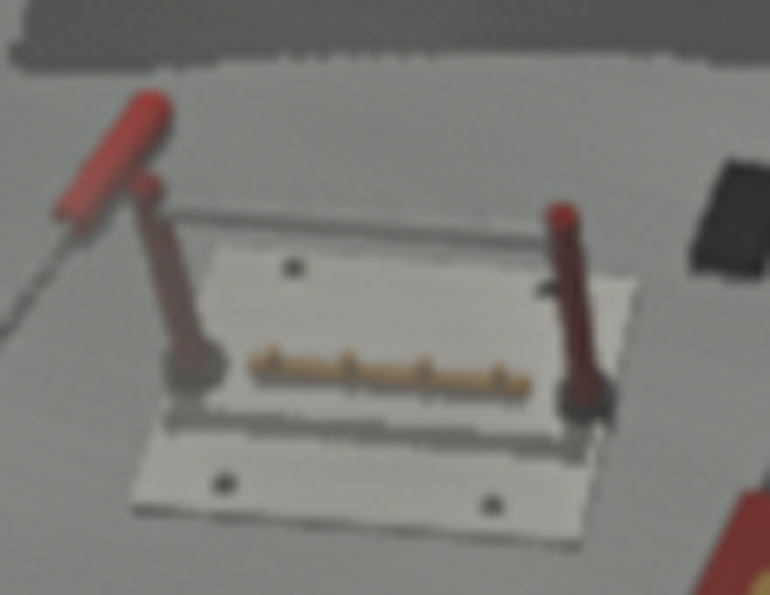

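View pics/c_rail_side.png

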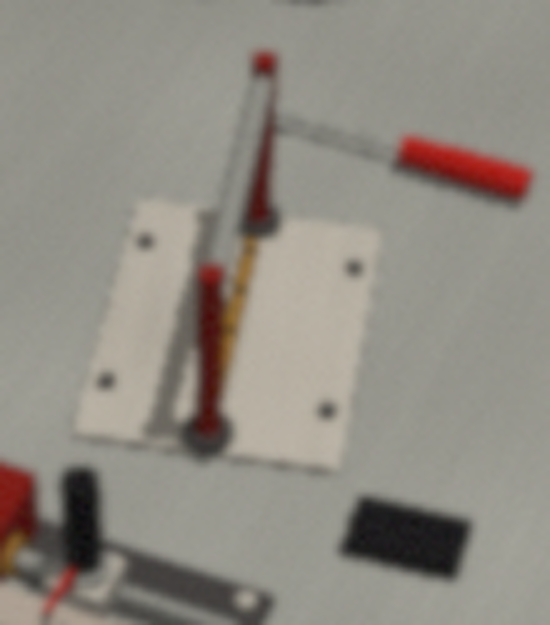

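Run:
```python
from h import *
S=lambda x,y:('scene',220+x/5-.5,180+y/5-.5)
D=lambda x,y:('side',150+x/5-.5,160+y/5-.5)
RS=lambda x,y:('scene',130+x/7-.5,170+y/7-.5)
RD=lambda x,y:('side',235+x/5-.5,85+y/5-.5)
np.set_printoptions(precision=4,suppress=True)
P={}
for n,a,b in [('bolt_near',S(528,282),D(316,456)),('bolt_far',S(475,421),D(117,371)),
 ('knob',S(163,197),D(506,103)),('clip',S(263,219),D(573,283)),('ptr_tip',S(237,279),D(475,232)),('ptr_in',S(190,270),D(497,197)),('post_valve',RS(562,213),RD(210,270)),('post_far',RS(147,186),RD(264,62)),
 ('bearing',S(394,178),D(660,450)),('housing top',S(110,375),D(345,113))]:
    x,e=tri(a,b);P[n]=x; print(n,x,e)
d=P['bolt_far']-P['bolt_near'];print('bracket yaw',np.degrees(np.arctan2(d[1],d[0])),np.linalg.norm(d),(P['bolt_far']+P['bolt_near'])/2)
d=P['post_far']-P['post_valve'];print('bar dir',np.degrees(np.arctan2(d[1],d[0])),np.linalg.norm(d),(P['post_far']+P['post_valve'])/2)
# other brackets bolts approx
for n,a,b in [('A1',('scene',336,180),('side',305,271)),('A2',('scene',378,203),('side',249,314)),]:
    print(n,tri(a,b))
for n,u,v in [('pad',236,200),('bear',298,218)]: print(n,onz('scene',u,v,.02))
print('rail plate corners')
for x,y in [(215,247),(637,280),(580,545),(135,510)]: print(onz(*RS(x,y),.008))
print('valve plate corners');
for x,y in [(150,190),(308,230),(193,508)]: print(onz(*S(x,y),.006))
for x,y in [(697,222),(617,380),(237,240)]: print(onz(*D(x,y),.006))
```

```text
bolt_near [0.5295 0.2567 0.1232] [0.2, 0.2]
bolt_far [0.6492 0.2534 0.1227] [0.0, 0.0]
knob [0.5446 0.0029 0.1256] [1.2, 1.2]
clip [0.4798 0.0535 0.0499] [0.9, 0.9]
ptr_tip [0.5445 0.0543 0.0611] [2.2, 2.2]
ptr_in [0.5458 0.0206 0.0568] [0.8, 0.8]
post_valve [ 0.535  -0.1574  0.1538] [0.3, 0.3]
post_far [ 0.5846 -0.361   0.1494] [0.4, 0.4]
bearing [0.3931 0.1269 0.0302] [0.4, 0.4]
housing top [0.6553 0.0046 0.0651] [0.0, 0.0]
bracket yaw -1.6265615155755193 0.11966179572062288 [0.5894 0.2551 0.1229]
bar dir -76.29701412023553 0.2095761140004911 [ 0.5598 -0.2592  0.1516]
A1 (array([0.2902, 0.2319, 0.1535]), [0.8, 0.8])
A2 (array([0.3621, 0.3932, 0.1672]), [3.2, 3.2])
pad [ 0.3917 -0.1254  0.02  ]
bear [0.3984 0.1276 0.02  ]
rail plate corners
[ 0.5036 -0.3948  0.008 ]
[ 0.4476 -0.1671  0.008 ]
[ 0.6232 -0.1222  0.008 ]
[ 0.679  -0.3454  0.008 ]
valve plate corners
[ 0.4463 -0.0488  0.006 ]
[0.4432 0.0762 0.006 ]
[0.6999 0.08   0.006 ]
[ 0.4435 -0.0498  0.006 ]
[0.4408 0.0788 0.006 ]
[0.6957 0.0797 0.006 ]
```

The smallest bracket is at scene (318,262). Its bolts are 120 mm apart and its top is 123 mm up, which matches the description. The other two are larger: their tops are about 0.155–0.165 m up and their bolts about 177 mm apart. Next I'll work out the moves.

```bash
cat >> h.py <<'E'
def state():
    s=r.sense(); R=Ro.from_euler('xyz',s['tool_rot']).as_matrix()
    return s,R
def goto(p,jawdeg=None):
    s,R=state(); d=np.array(p)-s['tool_pos']
    print('t',round(s['time_s'],2),'pos',np.round(s['tool_pos'],4),'F',np.round(s['force'],1),'w',round(s['width'],4))
    j=np.degrees(np.arctan2(R[1,1],R[0,1])); print('toolx',R[:,0].round(3),'jaw deg',j.round(2),'toolz',R[:,2].round(3))
    sp=0
    if jawdeg is not None:
        # spin about tool x (pointing down): positive spin = clockwise from above
        dj=(jawdeg-j+90)%180-90; sp=-dj*np.sign(-R[2,0]); print('spin total units',round(sp/10,3))
    print('shift units in present tool axes',(R.T@d/0.06).round(3))
    R2=R@Ro.from_euler('x',np.radians(sp)).as_matrix()
    print('shift units in axes after spin',(R2.T@d/0.06).round(3))
E
python3 - <<'E'
from h import *
goto([0.5894,0.2551,0.25],88.4)
goto([0.5598,-0.2592,0.30],103.7)
print(r.sense()['q'])
E
```

```text
t 1.15 pos [ 0.2048 -0.5905  0.2226] F [-0.4  0.8  1. ] w 0.0869
toolx [ 0. -0. -1.] jaw deg -70.88 toolz [-0.945 -0.328 -0.   ]
spin total units 2.072
shift units in present tool axes [ -0.458 -11.216 -10.674]
shift units in axes after spin [ -0.458 -14.267  -6.014]
t 1.15 pos [ 0.2048 -0.5905  0.2226] F [-0.4  0.8  1. ] w 0.0869
toolx [ 0. -0. -1.] jaw deg -70.88 toolz [-0.945 -0.328 -0.   ]
spin total units 0.542
shift units in present tool axes [-1.29  -3.279 -7.399]
shift units in axes after spin [-1.29  -3.964 -7.056]
[ 1.21439572  0.33218201 -0.0646769   1.46007206  0.02160809  1.34989245
 -0.08851889]
```

```bash
python3 -m crank '[{"spin":0.7,"dx":-0.5},{"spin":0.7,"dx":-0.5},{"spin":0.67,"dx":-0.3},{"dz":-0.7},{"dz":-0.8,"dy":-0.4},{"dz":-0.8,"dy":-0.5},{"dz":-0.8,"dy":-0.5},{"dz":-0.8,"dy":-0.5}]' 100 20
python3 - <<'E'
from h import *
goto([0.5894,0.2551,0.25],88.4)
E
```

```text
t 1.15 pos [ 0.2048 -0.5905  0.2226] F [-0.4  0.8  1. ] w 0.0869
toolx [ 0. -0. -1.] jaw deg -70.88 toolz [-0.945 -0.328 -0.   ]
spin total units 2.072
shift units in present tool axes [ -0.458 -11.216 -10.674]
shift units in axes after spin [ -0.458 -14.267  -6.014]invalid input
```

```bash
python3 -m crank '[{"dx":-0.5,"dy":0,"dz":0,"spin":0.7},{"dx":-0.5,"dy":0,"dz":0,"spin":0.7}]' 100 20
python3 - <<'E'
from h import *
goto([0.5894,0.2551,0.25],88.4)
E
```

```text
time_s: 1.4
tool_pos: [0.2047, -0.5903, 0.2832]
tool_rot: [-1.321, 1.57, 1.906]
force: [0.7, 0.1, 0.9]
width: 0.0869
t 1.4 pos [ 0.2047 -0.5903  0.2832] F [0.7 0.1 0.9] w 0.0869
toolx [-0.     0.001 -1.   ] jaw deg -85.1 toolz [-0.996 -0.085  0.   ]
spin total units 0.65
shift units in present tool axes [  0.559 -13.492  -7.591]
shift units in axes after spin [  0.559 -14.264  -6.016]
```

All keys are required in every row. Continuing.

```bash
python3 -m crank '[{"dx":-0.3,"dy":0,"dz":-0.6,"spin":0.65},{"dx":0,"dy":0,"dz":-0.8,"spin":0},{"dx":0,"dy":-0.4,"dz":-0.8,"spin":0},{"dx":0,"dy":-0.5,"dz":-0.8,"spin":0},{"dx":0,"dy":-0.6,"dz":-0.7,"spin":0},{"dx":0,"dy":-0.7,"dz":-0.6,"spin":0},{"dx":0,"dy":-0.8,"dz":-0.5,"spin":0},{"dx":0,"dy":-0.8,"dz":-0.4,"spin":0}]'
python3 - <<'E'
from h import *
goto([0.5894,0.2551,0.25],88.4)
E
```

```text
time_s: 2.4
tool_pos: [0.5232, -0.3641, 0.3004]
tool_rot: [-2.197, 1.571, 0.922]
force: [2.1, -0.4, 0.8]
width: 0.0871
t 2.4 pos [ 0.5232 -0.3641  0.3004] F [ 2.1 -0.4  0.8] w 0.0871
toolx [ 0.  0. -1.] jaw deg -91.34 toolz [-1.     0.023 -0.   ]
spin total units 0.026
shift units in present tool axes [  0.842 -10.343  -0.862]
shift units in axes after spin [  0.842 -10.347  -0.815]
```

```bash
python3 -m crank '[{"dx":0,"dy":-0.9,"dz":0,"spin":0.03},{"dx":0,"dy":-0.9,"dz":0,"spin":0},{"dx":0,"dy":-0.9,"dz":0,"spin":0},{"dx":0,"dy":-0.9,"dz":0,"spin":0},{"dx":0,"dy":-0.9,"dz":-0.1,"spin":0},{"dx":0,"dy":-0.9,"dz":-0.2,"spin":0},{"dx":0,"dy":-0.9,"dz":-0.2,"spin":0},{"dx":0,"dy":-0.9,"dz":-0.2,"spin":0}]'
python3 - <<'E'
from h import *
goto([0.5894,0.2551,0.25],88.4)
E
```

```text
time_s: 3.4
tool_pos: [0.5766, 0.0662, 0.3008]
tool_rot: [2.799, 1.57, -0.372]
force: [0.8, 0.8, -0.3]
width: 0.0871
t 3.4 pos [0.5766 0.0662 0.3008] F [ 0.8  0.8 -0.3] w 0.0871
toolx [ 0.001 -0.    -1.   ] jaw deg -91.7 toolz [-1.     0.03  -0.001]
spin total units -0.01
shift units in present tool axes [ 0.846 -3.154 -0.119]
shift units in axes after spin [ 0.846 -3.154 -0.125]
```

```bash
python3 -m crank '[{"dx":0,"dy":-0.8,"dz":-0.05,"spin":0},{"dx":0.2,"dy":-0.8,"dz":-0.05,"spin":0},{"dx":0.3,"dy":-0.8,"dz":0,"spin":0},{"dx":0.3,"dy":-0.7,"dz":0,"spin":0},{"dx":0,"dy":0,"dz":0,"spin":0}]'
python3 - <<'E'
from h import *
goto([0.5894,0.2551,0.097],88.4)
im=r.read_camera('wrist'); cv2.imwrite('pics/w1.png',im[:,:,::-1])
E
```

```text
time_s: 4.03
tool_pos: [0.5858, 0.2543, 0.2505]
tool_rot: [-0.196, 1.567, 2.922]
force: [0.3, 0.0, -0.2]
width: 0.0869
t 4.03 pos [0.5858 0.2543 0.2505] F [ 0.3  0.  -0.2] w 0.0869
toolx [-0.003  0.001 -1.   ] jaw deg -91.34 toolz [-1.     0.023  0.003]
spin total units 0.026
shift units in present tool axes [ 2.558 -0.012 -0.069]
shift units in axes after spin [ 2.558 -0.013 -0.069]
```

View pics/w1.png

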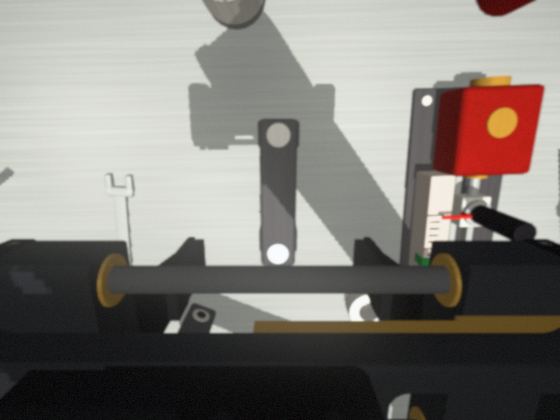

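The wrist view shows the bracket centred between the fingers, with bolts at (278,133) and (278,255). I'll use these to refine its pose.

Run:
```python
from h import *
a=onz('wrist',278,133.5,.1235);b=onz('wrist',277.5,255,.1235);print(a,b,(a+b)/2,np.linalg.norm(a-b),np.degrees(np.arctan2(*(a-b)[1::-1])))
goto(list(((a+b)/2)[:2])+[.097],88.4)
```

```text
[0.6529312  0.24984633 0.1235    ] [0.52912745 0.2536189  0.1235    ] [0.59102933 0.25173262 0.1235    ] 0.12386121622098031 -1.7453869831017854
t 4.08 pos [0.587  0.2519 0.2516] F [ 0.9 -0.5  0.3] w 0.087
toolx [-0.002 -0.    -1.   ] jaw deg -91.51 toolz [-1.     0.026  0.002]
spin total units 0.009
shift units in present tool axes [ 2.576e+00  1.000e-03 -7.200e-02]
shift units in axes after spin [ 2.576e+00  1.000e-03 -7.200e-02]
```

```bash
python3 -m crank '[{"dx":0.5,"dy":-0.02,"dz":-0.06,"spin":0},{"dx":0.6,"dy":0,"dz":0,"spin":0},{"dx":0.6,"dy":0,"dz":0,"spin":0},{"dx":0.5,"dy":0,"dz":0,"spin":0},{"dx":0.35,"dy":0,"dz":0,"spin":0},{"dx":0,"dy":0,"dz":0,"spin":0}]'
python3 - <<'E'
from h import *
goto([0.5902,0.2535,0.097],88.4)
E
```

```text
time_s: 4.82
tool_pos: [0.5912, 0.2503, 0.0986]
tool_rot: [0.64, 1.569, -2.531]
force: [0.2, 0.3, 0.9]
width: 0.0871
t 4.83 pos [0.5912 0.2503 0.0986] F [0.2 0.3 0.9] w 0.0871
toolx [-0.002 -0.001 -1.   ] jaw deg -91.73 toolz [-1.     0.03   0.002]
spin total units -0.013
shift units in present tool axes [ 0.026 -0.053  0.018]
shift units in axes after spin [ 0.026 -0.053  0.018]
```

```bash
python3 -m crank '[{"dx":0.02,"dy":-0.03,"dz":0,"spin":0},{"dx":0,"dy":0,"dz":0,"spin":0},{"dx":0,"dy":0,"dz":0,"spin":0},{"dx":0,"dy":0,"dz":0,"spin":0},{"dx":0,"dy":0,"dz":0,"spin":0}]' 0 45
python3 - <<'E'
from h import *
goto([0.5902,0.2535,0.097],88.4)
im=r.read_camera('wrist'); cv2.imwrite('pics/w2.png',im[:,:,::-1])
im=r.read_camera('side'); cv2.imwrite('pics/s2.png',im[:,:,::-1])
crop('pics/s2.png',(130,170,290,290),5,'pics/s2c.png')
E
```

```text
time_s: 5.45
tool_pos: [0.5915, 0.2532, 0.0984]
tool_rot: [2.724, 1.571, -0.447]
force: [-0.1, -0.6, 0.3]
width: 0.0452
t 5.45 pos [0.5915 0.2532 0.0984] F [-0.1 -0.6  0.3] w 0.0452
toolx [ 0. -0. -1.] jaw deg -91.68 toolz [-1.     0.029 -0.   ]
spin total units -0.008
shift units in present tool axes [ 0.024 -0.004  0.022]
shift units in axes after spin [ 0.024 -0.004  0.022]
```

View pics/s2c.png

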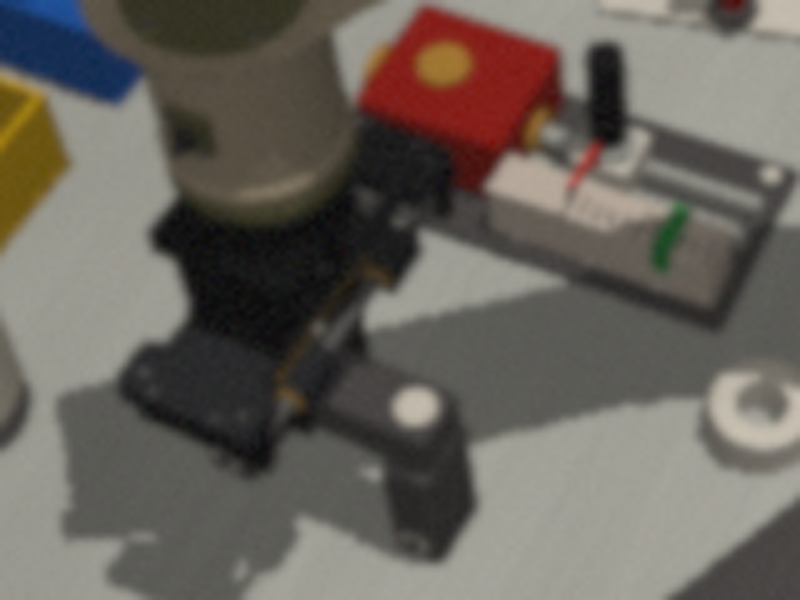

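The side view shows the fingers closing on the bridge at its middle, crop (330,370). The opening still reads 45 mm, so I'll let it finish closing.

```bash
python3 -m crank '[{"dx":0,"dy":0,"dz":0,"spin":0},{"dx":0,"dy":0,"dz":0,"spin":0},{"dx":0,"dy":0,"dz":0,"spin":0}]'; python3 -m crank '[{"dx":-0.3,"dy":0,"dz":0,"spin":0},{"dx":0,"dy":0,"dz":0,"spin":0}]'
```

```text
time_s: 5.92
tool_pos: [0.5915, 0.2535, 0.0984]
tool_rot: [-2.228, 1.57, 0.885]
force: [1.0, 2.3, 0.0]
width: 0.0361
time_s: 6.18
tool_pos: [0.5922, 0.2534, 0.1179]
tool_rot: [-2.871, 1.569, 0.241]
force: [0.6, 0.4, -5.3]
width: 0.0353
```

Width is 36 mm and the load is about 5.5 N, so the bracket is gripped. Lifting it now.

```bash
python3 -m crank '[{"dx":-0.4,"dy":0,"dz":0,"spin":0},{"dx":-0.6,"dy":0,"dz":0,"spin":0},{"dx":-0.6,"dy":0,"dz":0,"spin":0},{"dx":-0.6,"dy":0,"dz":0,"spin":-0.5},{"dx":-0.6,"dy":0,"dz":0,"spin":-0.5},{"dx":-0.3,"dy":0,"dz":0,"spin":-0.54},{"dx":0,"dy":0,"dz":0,"spin":0}]'
python3 - <<'E'
from h import *
goto([0.5598,-0.2592,0.30],103.7)
E
```

```text
time_s: 7.05
tool_pos: [0.5918, 0.2534, 0.3034]
tool_rot: [-2.983, 1.569, 0.397]
force: [0.3, 0.8, -6.5]
width: 0.0355
t 7.05 pos [0.5918 0.2534 0.3034] F [ 0.3  0.8 -6.5] w 0.0355
toolx [ 0.002  0.001 -1.   ] jaw deg -76.31 toolz [-0.972 -0.237 -0.002]
spin total units -0.001
shift units in present tool axes [0.049 8.175 2.54 ]
shift units in axes after spin [0.049 8.175 2.542]
```

```bash
python3 -m crank '[{"dx":0,"dy":0.3,"dz":0.1,"spin":0},{"dx":0,"dy":0.5,"dz":0.15,"spin":0},{"dx":0,"dy":0.6,"dz":0.2,"spin":0},{"dx":0,"dy":0.6,"dz":0.2,"spin":0},{"dx":0,"dy":0.6,"dz":0.2,"spin":0},{"dx":0,"dy":0.6,"dz":0.2,"spin":0},{"dx":0,"dy":0.6,"dz":0.2,"spin":0},{"dx":0,"dy":0.6,"dz":0.2,"spin":0}]'; python3 -m crank '[{"dx":0,"dy":0.6,"dz":0.2,"spin":0},{"dx":0,"dy":0.6,"dz":0.2,"spin":0},{"dx":0,"dy":0.6,"dz":0.2,"spin":0},{"dx":0,"dy":0.6,"dz":0.2,"spin":0},{"dx":0,"dy":0.5,"dz":0.15,"spin":0},{"dx":0,"dy":0.3,"dz":0.1,"spin":0},{"dx":0,"dy":0,"dz":0,"spin":0}]'
python3 - <<'E'
from h import *
goto([0.5598,-0.2592,0.30],103.7)
E
```

```text
time_s: 8.05
tool_pos: [0.5685, -0.0264, 0.301]
tool_rot: [0.015, 1.569, -2.89]
force: [0.1, 0.0, -4.5]
width: 0.0354
time_s: 8.93
tool_pos: [0.553, -0.227, 0.3014]
tool_rot: [-0.292, 1.569, 3.085]
force: [-0.4, 0.3, -5.2]
width: 0.0358
t 8.93 pos [ 0.553  -0.227   0.3014] F [-0.4  0.3 -5.2] w 0.0358
toolx [-0.001  0.    -1.   ] jaw deg -76.48 toolz [-0.972 -0.234  0.001]
spin total units -0.018
shift units in present tool axes [0.023 0.548 0.015]
shift units in axes after spin [0.023 0.548 0.017]
```

```bash
python3 -m crank '[{"dx":0.2,"dy":0.3,"dz":0,"spin":0},{"dx":0.2,"dy":0.25,"dz":0.02,"spin":0},{"dx":0.1,"dy":0,"dz":0,"spin":0},{"dx":0,"dy":0,"dz":0,"spin":0}]'
python3 - <<'E'
from h import *
goto([0.5598,-0.2592,0.1535],103.7)
for c in ('scene','side','wrist'): cv2.imwrite(f'pics/{c}3.png',r.read_camera(c)[:,:,::-1])
crop('pics/scene3.png',(130,150,240,250),6,'pics/c3a.png')
crop('pics/side3.png',(220,60,350,185),5,'pics/c3b.png')
E
```

```text
time_s: 9.43
tool_pos: [0.5605, -0.2569, 0.2715]
tool_rot: [-1.003, 1.569, 2.379]
force: [0.6, 0.5, -4.4]
width: 0.0356
t 9.43 pos [ 0.5605 -0.2569  0.2715] F [ 0.6  0.5 -4.4] w 0.0356
toolx [-0.001  0.001 -1.   ] jaw deg -76.25 toolz [-0.971 -0.238  0.001]
spin total units 0.005
shift units in present tool axes [1.967 0.037 0.018]
shift units in axes after spin [1.967 0.037 0.018]
```

View pics/c3a.png

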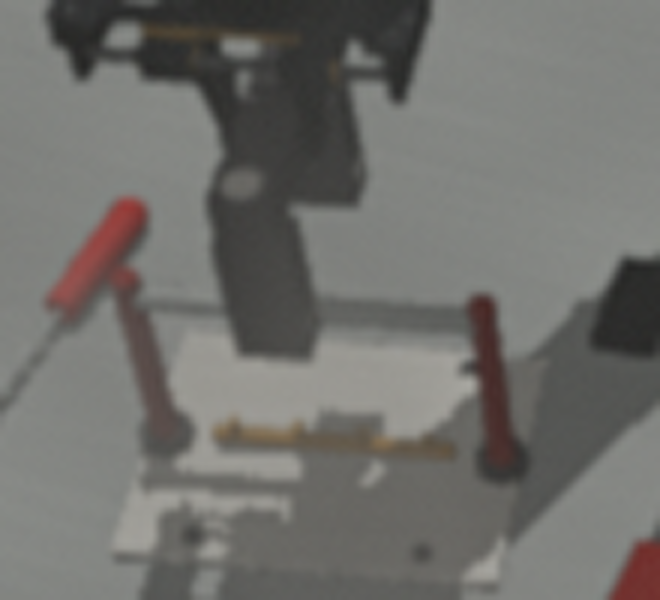

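View pics/c3b.png

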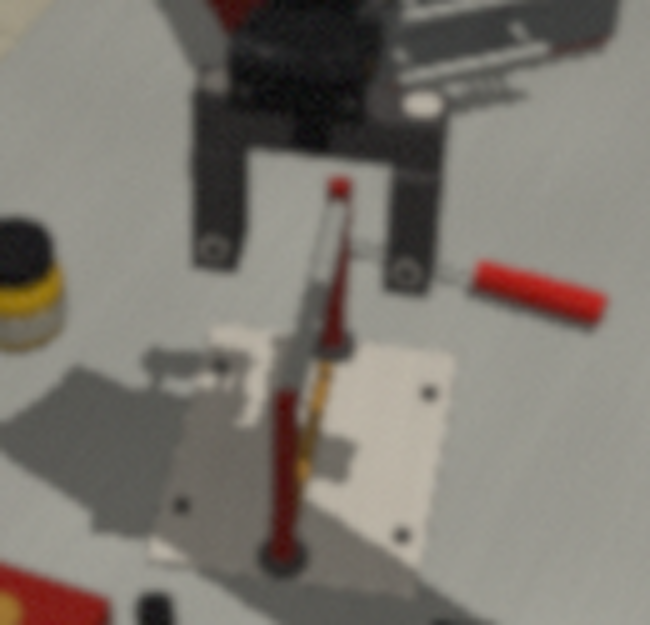

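View pics/wrist3.png

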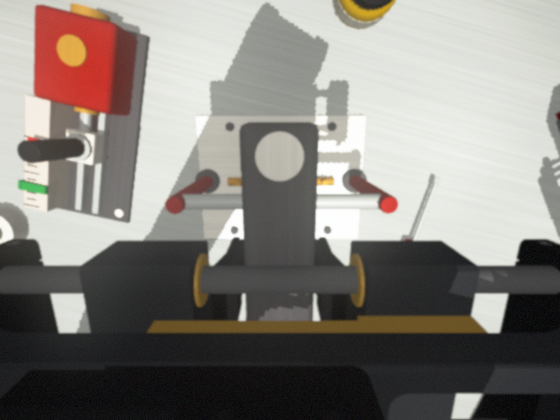

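Run:
```python
from h import *
np.set_printoptions(precision=4,suppress=True)
s,R=state(); z=s['tool_pos'][2]
bolt=onz('wrist',279,156,z+.0255,s)
p1=onz('wrist',176,204,.150,s);p2=onz('wrist',388,204,.150,s)
print(bolt,p1,p2,(p1+p2)/2,np.linalg.norm(p1-p2),np.degrees(np.arctan2(*(p2-p1)[1::-1])))
# side-view legs feet bolts etc: both bolts in side
B=lambda x,y:('side',220+x/5-.5,60+y/5-.5)
b1=onz(*B(423,104),z+.0255); print('near bolt side',b1)
A=lambda x,y:('scene',130+x/6-.5,150+y/6-.5)
b2=onz(*A(240,184),z+.0255); print('bolt scene',b2)
tz=R[:,2]
for n,p in [('boltw',bolt),('bolt side',b1),('bolt scene',b2),('bar',(p1+p2)/2)]: print(n,'tool y,z mm',((R.T@(p-s['tool_pos']))*1000).round(1))
```

```text
[ 0.6181 -0.2441  0.2984] [ 0.5358 -0.1599  0.15  ] [ 0.5857 -0.3626  0.15  ] [ 0.5608 -0.2613  0.15  ] 0.2087893141537674 -76.17087164418022
near bolt side [ 0.4999 -0.2706  0.2984]
bolt scene [ 0.6181 -0.2436  0.2984]
boltw tool y,z mm [-25.5   1.1 -58.6]
bolt side tool y,z mm [-25.6  -1.3  62.5]
bolt scene tool y,z mm [-25.5   0.6 -58.7]
bar tool y,z mm [122.9   4.1   1.3]
```

The bracket hangs level, with its centre about 1 mm from being over the bar. Lowering it in steps.

```bash
python3 -m crank '[{"dx":0.3,"dy":0.05,"dz":0,"spin":0},{"dx":0.4,"dy":0,"dz":0,"spin":0},{"dx":0.4,"dy":0,"dz":0,"spin":0},{"dx":0.4,"dy":0,"dz":0,"spin":0},{"dx":0.3,"dy":0,"dz":0,"spin":0},{"dx":0,"dy":0,"dz":0,"spin":0}]';python3 - <<'E'
from h import *
goto([0.5598,-0.2592,0.1535],103.7)
cv2.imwrite('pics/side4.png',r.read_camera('side')[:,:,::-1])
crop('pics/side4.png',(220,60,350,185),5,'pics/c4.png')
E
```

```text
time_s: 10.32
tool_pos: [0.5604, -0.2603, 0.1625]
tool_rot: [-0.643, 1.568, 2.738]
force: [0.2, 0.2, -5.7]
width: 0.0358
t 10.32 pos [ 0.5604 -0.2603  0.1625] F [ 0.2  0.2 -5.7] w 0.0358
toolx [-0.003  0.001 -1.   ] jaw deg -76.27 toolz [-0.971 -0.237  0.002]
spin total units 0.003
shift units in present tool axes [ 0.15  -0.02   0.004]
shift units in axes after spin [ 0.15  -0.02   0.004]
```

View pics/c4.png

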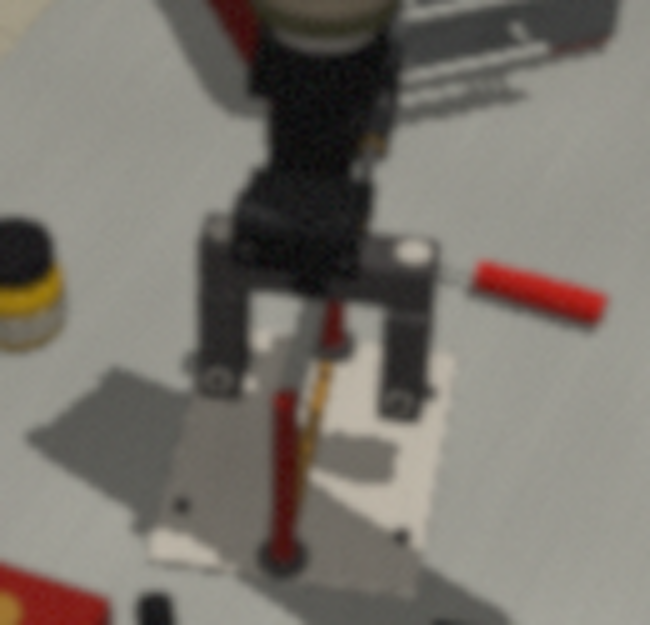

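The side view shows one leg on each side of the bar, with the bar running between the legs under the bridge at crop (310,310). Lowering gently until it touches.

```bash
python3 -m crank '[{"dx":0.07,"dy":0,"dz":0,"spin":0},{"dx":0.04,"dy":0,"dz":0,"spin":0},{"dx":0,"dy":0,"dz":0,"spin":0}]'; python3 -m crank '[{"dx":0.03,"dy":0,"dz":0,"spin":0},{"dx":0,"dy":0,"dz":0,"spin":0}]'
```

```text
time_s: 10.75
tool_pos: [0.5614, -0.2606, 0.1579]
tool_rot: [2.042, 1.571, -0.86]
force: [-0.6, -1.0, -5.5]
width: 0.0358
time_s: 11.0
tool_pos: [0.5613, -0.2606, 0.1559]
tool_rot: [0.331, 1.571, -2.571]
force: [-0.4, 0.5, -5.7]
width: 0.036
```

```bash
python3 -m crank '[{"dx":0.02,"dy":0,"dz":0,"spin":0},{"dx":0,"dy":0,"dz":0,"spin":0}]'; python3 -m crank '[{"dx":0.02,"dy":0,"dz":0,"spin":0},{"dx":0,"dy":0,"dz":0,"spin":0}]'
```

```text
time_s: 11.25
tool_pos: [0.5613, -0.2606, 0.1547]
tool_rot: [0.065, 1.571, -2.837]
force: [-0.2, 0.1, -4.8]
width: 0.0355
time_s: 11.5
tool_pos: [0.5613, -0.2606, 0.1534]
tool_rot: [-0.447, 1.571, 2.935]
force: [-0.7, -0.3, -4.3]
width: 0.0351
```

```bash
python3 -m crank '[{"dx":0.02,"dy":0,"dz":0,"spin":0},{"dx":0,"dy":0,"dz":0,"spin":0}]'; python3 -m crank '[{"dx":0.02,"dy":0,"dz":0,"spin":0},{"dx":0,"dy":0,"dz":0,"spin":0}]'
```

```text
time_s: 11.75
tool_pos: [0.5615, -0.2605, 0.1531]
tool_rot: [2.273, 1.57, -0.629]
force: [-3.0, 1.4, 2.8]
width: 0.0356
time_s: 12.0
tool_pos: [0.5615, -0.2606, 0.1529]
tool_rot: [2.259, 1.57, -0.643]
force: [-7.4, 3.4, 11.5]
width: 0.0357
```

```bash
python3 -m crank '[{"dx":-0.03,"dy":0,"dz":0,"spin":0},{"dx":0,"dy":0,"dz":0,"spin":0}]'
python3 - <<'E'
from h import *
for c in ('scene','side','wrist'): cv2.imwrite(f'pics/{c}5.png',r.read_camera(c)[:,:,::-1])
crop('pics/side5.png',(220,60,350,185),5,'pics/c5.png')
s=r.sense(); print(s['ft_torque'],s['force'])
E
```

```text
time_s: 12.25
tool_pos: [0.5615, -0.2606, 0.1531]
tool_rot: [2.45, 1.57, -0.452]
force: [-1.4, 0.1, 0.7]
width: 0.0357
[0.14188439 0.36033482 0.00107407] [-1.77191885  1.29319699  0.82052676]
```

View pics/c5.png

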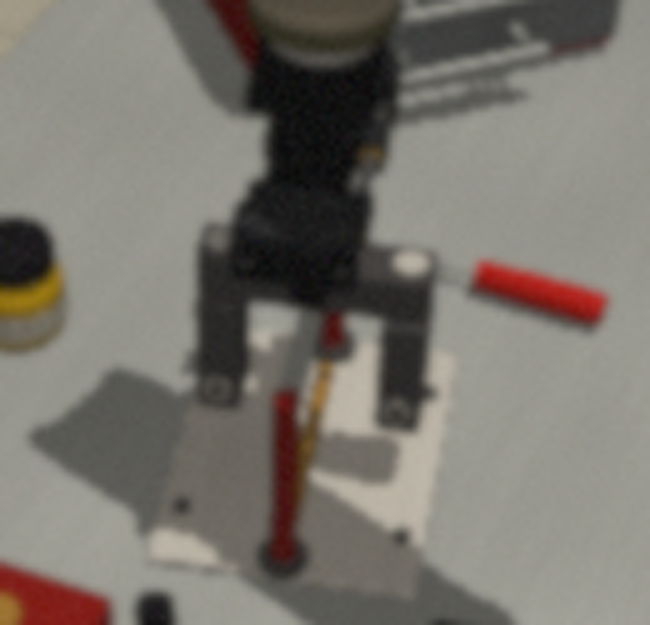

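View pics/wrist5.png

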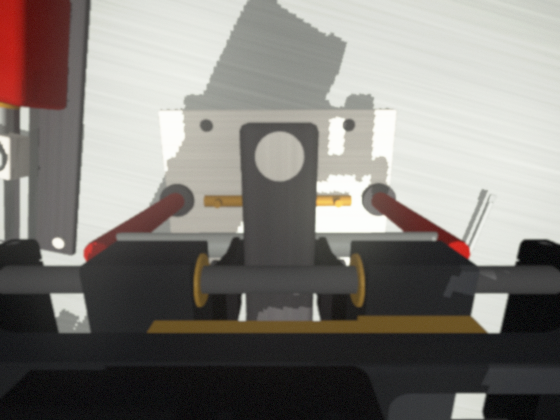

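Run:
```python
from h import *
s,R=state()
for u in (160,400):
  for v,z in((238,.141),):
    print(((R.T@(onz('wrist',u,v,z,s)-s['tool_pos']))*1000).round(1))
print(((R.T@(onz('wrist',279,156,s['tool_pos'][2]+.0255,s)-s['tool_pos']))*1000).round(1))
B=lambda x,y:('side',220+x/5-.5,60+y/5-.5)
print(((R.T@(onz(*B(411,263),.179)-s['tool_pos']))*1000).round(1))
```

```text
[ 12.1 -72.8  -4.8]
[12.1 76.3 -5. ]
[-25.5   1.1 -58.6]
[-25.9  -1.3  62.1]
```

Run:
```python
from h import *
s,R=state()
im=cv2.imread('pics/wrist5.png'); im3=cv2.imread('pics/wrist3.png')
for u in (150,190,220,350,390,410): print(u,im[226:252,u].mean(1).astype(int))
for u in (210,225,330,350): print('w3',u,im3[186:218,u].mean(1).astype(int))
crop('pics/wrist5.png',(80,180,240,300),5,'pics/c5b.png')
```

```text
150 [ 67  67  66  63  69  76  90 106 117 124 130 134 132 124 101  71  53  50
  51  50  49  48  46  48  45  45]
190 [179 177 176 176 176 171 155 130 119 125 129 132 134 124  98  69  53  49
  48  48  47  48  46  43  47  42]
220 [175 175 173 174 174 167 145 126 119 123 128 134 134 138 138 141 143 147
 149 151 151 147 147 147 142 140]
350 [253 253 253 252 251 245 210 154 136 137 140 145 148 144 143 137 129 121
 118 119 117 116 113 108 105  98]
390 [230 229 229 230 224 205 160 129 124 131 136 139 138 128 106  73  55  52
  52  53  50  48  49  48  50  49]
410 [ 60  58  60  58  61  80  98 113 124 130 135 137 137 127 101  68  48  42
  40  41  40  41  42  42  41  40]
w3 210 [ 80  85  84  85  86  93 111 130 137 137 139 144 147 151 153 156 156 151
 149 143 138 136 138 151 171 178 180 178 180 182 182 181]
w3 225 [179 180 181 182 181 181 177 165 144 137 140 144 148 151 155 157 157 154
 148 142 139 136 137 154 171 179 180 180 179 181 180 180]
w3 330 [251 253 253 253 253 253 252 243 201 174 184 200 212 224 231 240 246 247
 244 235 228 222 229 244 252 253 253 253 253 254 253 253]
w3 350 [122 129 134 135 148 182 223 228 194 174 184 199 213 223 231 238 244 245
 242 235 227 222 228 244 252 253 253 253 253 254 253 253]
```

View pics/c5b.png

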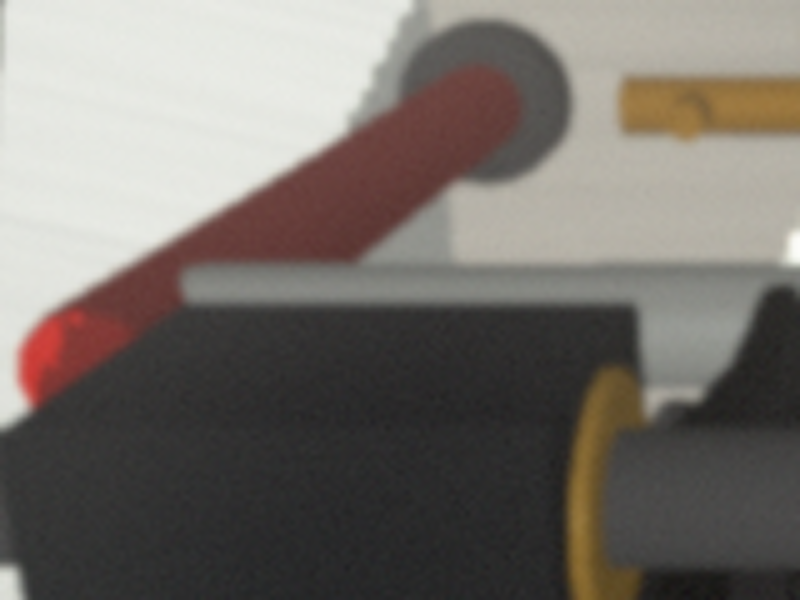

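The bar spans rows 232–257 and is partly hidden by the gripper. Its centre is within about 1 mm of the bracket's centre, so I'm releasing.

```bash
python3 -m crank '[{"dx":0,"dy":0,"dz":0,"spin":0},{"dx":0,"dy":0,"dz":0,"spin":0},{"dx":0,"dy":0,"dz":0,"spin":0},{"dx":0,"dy":0,"dz":0,"spin":0},{"dx":0,"dy":0,"dz":0,"spin":0}]' 95
python3 - <<'E'
from h import *
goto([0.5613,-0.2605,0.1535],103.7)
for c in ('side','wrist'): cv2.imwrite(f'pics/{c}6.png',r.read_camera(c)[:,:,::-1])
crop('pics/side6.png',(220,60,350,185),5,'pics/c6.png')
E
```

```text
time_s: 13.02
tool_pos: [0.5614, -0.2606, 0.153]
tool_rot: [2.471, 1.571, -0.431]
force: [0.1, -0.2, 1.0]
width: 0.0771
t 13.03 pos [ 0.5614 -0.2606  0.153 ] F [ 0.1 -0.2  1. ] w 0.0771
toolx [ 0. -0. -1.] jaw deg -76.28 toolz [-0.971 -0.237 -0.   ]
spin total units 0.002
shift units in present tool axes [-0.009 -0.002  0.001]
shift units in axes after spin [-0.009 -0.002  0.001]
```

View pics/c6.png

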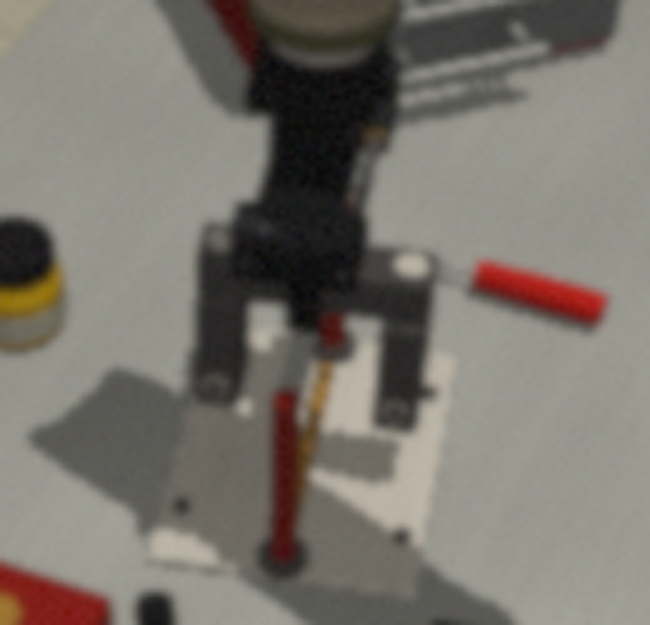

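View pics/wrist6.png

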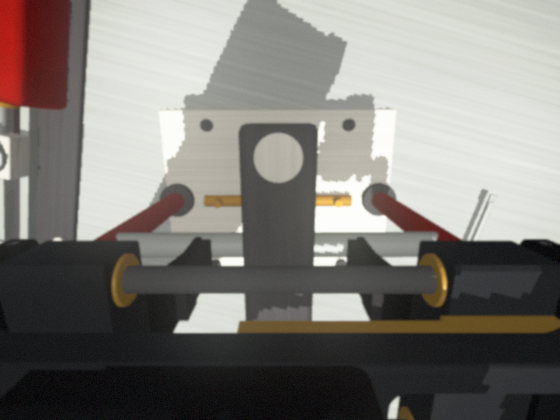

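Released, and the bracket stayed level: its bolt is still at wrist (278,157). Retracting straight up.

```bash
python3 -m crank '[{"dx":0,"dy":0,"dz":0,"spin":0},{"dx":-0.2,"dy":0,"dz":0,"spin":0},{"dx":-0.4,"dy":0,"dz":0,"spin":0},{"dx":-0.6,"dy":0,"dz":0,"spin":0},{"dx":-0.6,"dy":0,"dz":0,"spin":0},{"dx":-0.3,"dy":0,"dz":0,"spin":0},{"dx":0,"dy":0,"dz":0,"spin":0}]' 100
python3 - <<'E'
from h import *
goto([0.546,0.003,0.25],90.5)
for c in ('side','wrist'): cv2.imwrite(f'pics/{c}7.png',r.read_camera(c)[:,:,::-1])
crop('pics/side7.png',(220,60,350,185),5,'pics/c7.png')
E
```

```text
time_s: 14.0
tool_pos: [0.5618, -0.2607, 0.2801]
tool_rot: [2.476, 1.569, -0.426]
force: [-0.0, 0.1, -0.8]
width: 0.0866
t 14.0 pos [ 0.5618 -0.2607  0.2801] F [-0.   0.1 -0.8] w 0.0866
toolx [ 0.002 -0.001 -1.   ] jaw deg -76.27 toolz [-0.971 -0.237 -0.002]
spin total units 1.323
shift units in present tool axes [ 0.497 -4.332 -0.786]
shift units in axes after spin [ 0.497 -4.397  0.226]
```

View pics/c7.png

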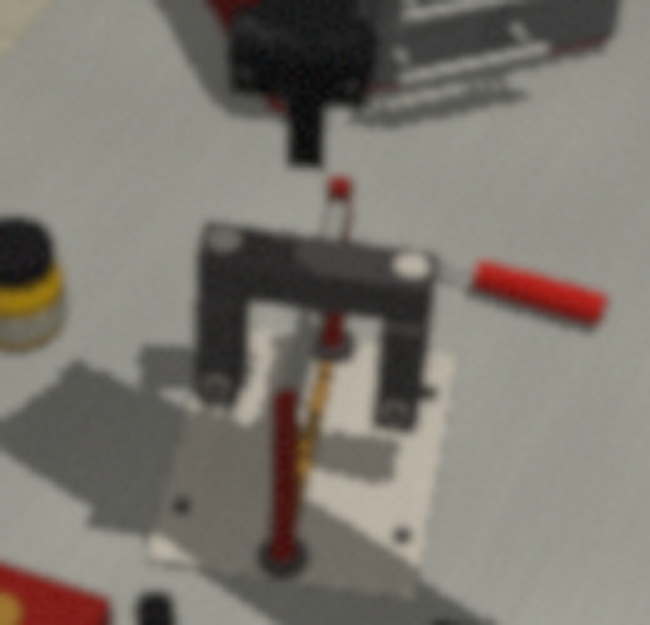

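View pics/wrist7.png

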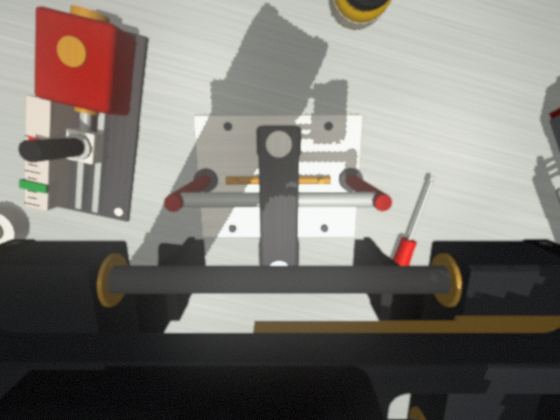

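The bracket hangs balanced, one leg each side of the bar in crop c7. Moving above the knob.

```bash
python3 -m crank '[{"dx":0,"dy":0,"dz":0,"spin":0.7},{"dx":0,"dy":-0.4,"dz":0.05,"spin":0.62},{"dx":0,"dy":-0.7,"dz":0.05,"spin":0},{"dx":0,"dy":-0.8,"dz":0.05,"spin":0},{"dx":0,"dy":-0.8,"dz":0.05,"spin":0},{"dx":0.1,"dy":-0.8,"dz":0,"spin":0},{"dx":0.2,"dy":-0.6,"dz":0,"spin":0},{"dx":0.2,"dy":0,"dz":0,"spin":0}]'
python3 - <<'E'
from h import *
goto([0.546,0.003,0.25],90.5)
for c in ('wrist',): cv2.imwrite(f'pics/{c}8.png',r.read_camera(c)[:,:,::-1])
E
```

```text
time_s: 15.1
tool_pos: [0.5437, -0.0117, 0.2473]
tool_rot: [-0.502, 1.569, 2.654]
force: [0.2, -0.7, -0.0]
width: 0.0869
t 15.1 pos [ 0.5437 -0.0117  0.2473] F [ 0.2 -0.7 -0. ] w 0.0869
toolx [-0.002  0.001 -1.   ] jaw deg -89.17 toolz [-1.    -0.014  0.002]
spin total units 0.033
shift units in present tool axes [-0.046 -0.245 -0.042]
shift units in axes after spin [-0.046 -0.245 -0.04 ]
```

View pics/wrist8.png

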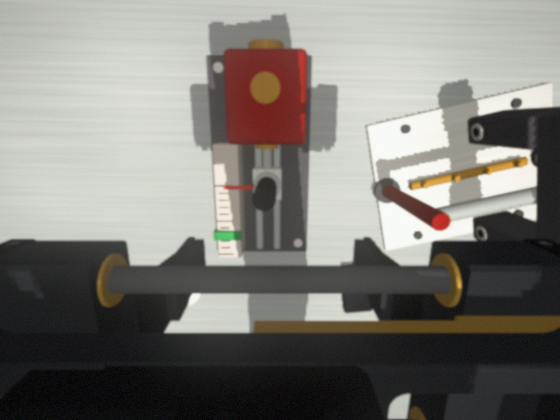

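The wrist view shows the pointer at about (237,187), the clip at (227,236) and the knob top near (263,198). I'll zoom in to measure.

Run:
```python
from h import *
crop('pics/wrist8.png',(200,140,320,260),6,'pics/c8.png')
```

```text
(no output)
```

View pics/c8.png

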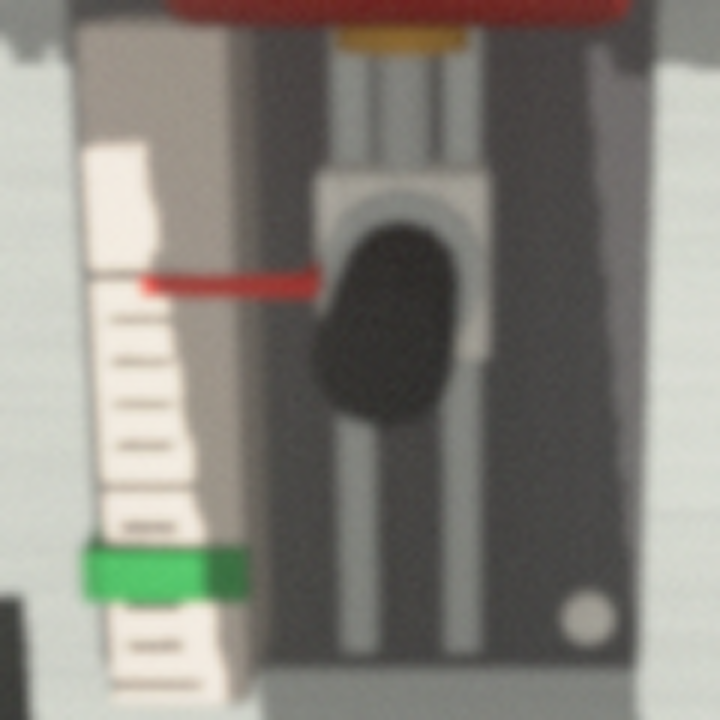

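Run:
```python
from h import *
np.set_printoptions(precision=4,suppress=True)
W=lambda x,y:(200+x/6-.5,140+y/6-.5)
s,R=state(); s=dict(s)
f=lambda x,y,z:onz('wrist',*W(x,y),z,s)
pt=f(160,286,.0602);pi=f(310,284,.0602);cl=f(145,573,.055);cr=f(228,571,.055);cu=f(147,546,.055);cd=f(150,602,.055)
print('ptr',pt,pi,'clip',cl,cr,cu,cd)
for y in (270,488,685): print('tick',f(150,y,.05))
print('knob',f(383,352,.125)); 
a=f(455,25,.02);
e1=f(75,150,.05);e2=f(115,700,.05);print('ledge edge dir',e1,e2,np.degrees(np.arctan2(*(e1-e2)[1::-1])))
print('screw',f(588,617,.007))
# scene/side based
print('side clip',onz('side',150+573/5-.5,160+273/5-.5,.055),'ptr tip',onz('side',150+478/5-.5,160+225/5-.5,.06))
```

```text
ptr [0.5453 0.047  0.0602] [0.5461 0.0174 0.0602] clip [0.4832 0.0531 0.055 ] [0.4839 0.0358 0.055 ] [0.4892 0.0525 0.055 ] [0.4767 0.0523 0.055 ]
tick [0.5466 0.0507 0.05  ]
tick [0.5003 0.0524 0.05  ]
tick [0.4557 0.054  0.05  ]
knob [ 0.5479 -0.0003  0.125 ]
ledge edge dir [0.5706 0.0647 0.05  ] [0.452  0.0617 0.05  ] 1.4853957734800651
screw [ 0.4554 -0.0432  0.007 ]
side clip [0.4814 0.0514 0.055 ] ptr tip [0.5453 0.0457 0.06  ]
```

```bash
python3 -m crank '[{"dx":0.2,"dy":-0.21,"dz":-0.04,"spin":0},{"dx":0.5,"dy":0,"dz":0,"spin":0},{"dx":0.6,"dy":0,"dz":0,"spin":0},{"dx":0.6,"dy":0,"dz":0,"spin":0},{"dx":0.6,"dy":0,"dz":0,"spin":0},{"dx":0.3,"dy":0,"dz":0,"spin":0},{"dx":0,"dy":0,"dz":0,"spin":0}]'
python3 - <<'E'
from h import *
goto([0.546,0.001,0.08],91)
for c in ('side','scene'): cv2.imwrite(f'pics/{c}9.png',r.read_camera(c)[:,:,::-1])
crop('pics/side9.png',(180,150,310,250),6,'pics/c9.png')
E
```

```text
time_s: 16.02
tool_pos: [0.5462, -0.0027, 0.08]
tool_rot: [-0.117, 1.569, 3.033]
force: [-0.9, 0.0, 0.5]
width: 0.0868
t 16.02 pos [ 0.5462 -0.0027  0.08  ] F [-0.9  0.   0.5] w 0.0868
toolx [-0.002  0.    -1.   ] jaw deg -89.5 toolz [-1.    -0.009  0.002]
spin total units -0.05
shift units in present tool axes [-0.    -0.062  0.003]
shift units in axes after spin [-0.    -0.062  0.002]
```

View pics/c9.png

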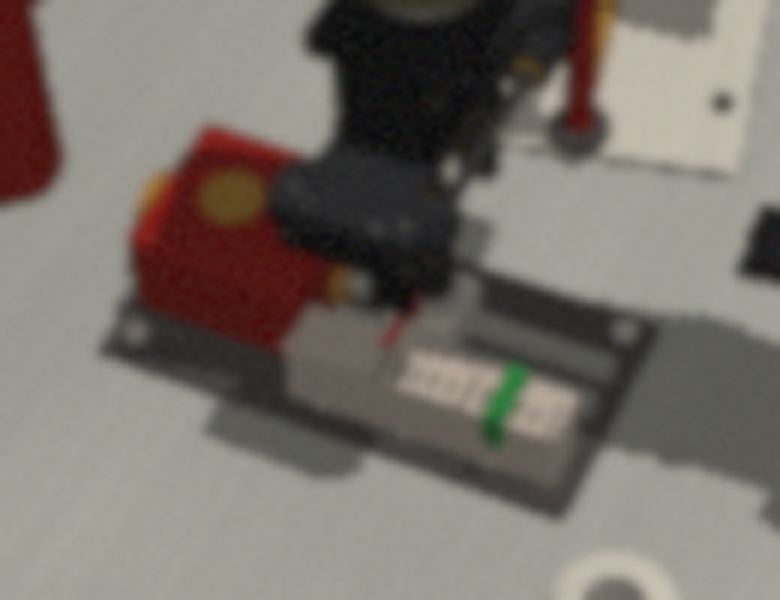

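The side view shows the fingers around the knob, clear of the ledge, with pointer and clip both visible at crop (400,320) and (505,400). Centring and closing.

```bash
python3 -m crank '[{"dx":0,"dy":-0.06,"dz":0,"spin":0},{"dx":0,"dy":0,"dz":0,"spin":0},{"dx":0,"dy":0,"dz":0,"spin":0},{"dx":0,"dy":0,"dz":0,"spin":0},{"dx":0,"dy":0,"dz":0,"spin":0},{"dx":0,"dy":0,"dz":0,"spin":0},{"dx":0,"dy":0,"dz":0,"spin":0},{"dx":0,"dy":0,"dz":0,"spin":0}]' 0 60; python3 -m crank '[{"dx":0,"dy":0,"dz":0,"spin":0},{"dx":0,"dy":0,"dz":0,"spin":0},{"dx":0,"dy":0,"dz":0,"spin":0},{"dx":0,"dy":0,"dz":0,"spin":0}]'
```

```text
time_s: 17.12
tool_pos: [0.5468, 0.004, 0.0809]
tool_rot: [-1.655, 1.568, 1.498]
force: [0.8, 10.0, -1.5]
width: 0.0225
time_s: 17.62
tool_pos: [0.5467, 0.004, 0.0809]
tool_rot: [-1.628, 1.568, 1.526]
force: [0.8, 9.1, -1.6]
width: 0.0231
```

```bash
python3 -m crank '[{"dx":0,"dy":-0.04,"dz":0.05,"spin":0},{"dx":0,"dy":0,"dz":0.1,"spin":0},{"dx":0,"dy":0,"dz":0.15,"spin":0},{"dx":0,"dy":0,"dz":0.15,"spin":0},{"dx":0,"dy":0,"dz":0.15,"spin":0},{"dx":0,"dy":0,"dz":0.15,"spin":0},{"dx":0,"dy":0,"dz":0.1,"spin":0},{"dx":0,"dy":0,"dz":0,"spin":0}]'
python3 - <<'E'
from h import *
goto([0.4835,0.003,0.08],91)
for c in ('side','scene','wrist'): cv2.imwrite(f'pics/{c}10.png',r.read_camera(c)[:,:,::-1])
crop('pics/side10.png',(200,160,300,240),8,'pics/c10.png')
crop('pics/scene10.png',(220,195,300,265),8,'pics/c10b.png')
E
```

```text
time_s: 18.62
tool_pos: [0.4972, 0.0034, 0.081]
tool_rot: [-2.932, 1.567, 0.219]
force: [11.5, 2.8, -12.1]
width: 0.0228
t 18.62 pos [0.4972 0.0034 0.081 ] F [ 11.5   2.8 -12.1] w 0.0228
toolx [ 0.004  0.001 -1.   ] jaw deg -89.45 toolz [-1.    -0.01  -0.004]
spin total units -0.045
shift units in present tool axes [0.015 0.005 0.229]
shift units in axes after spin [0.015 0.003 0.229]
```

View pics/c10.png

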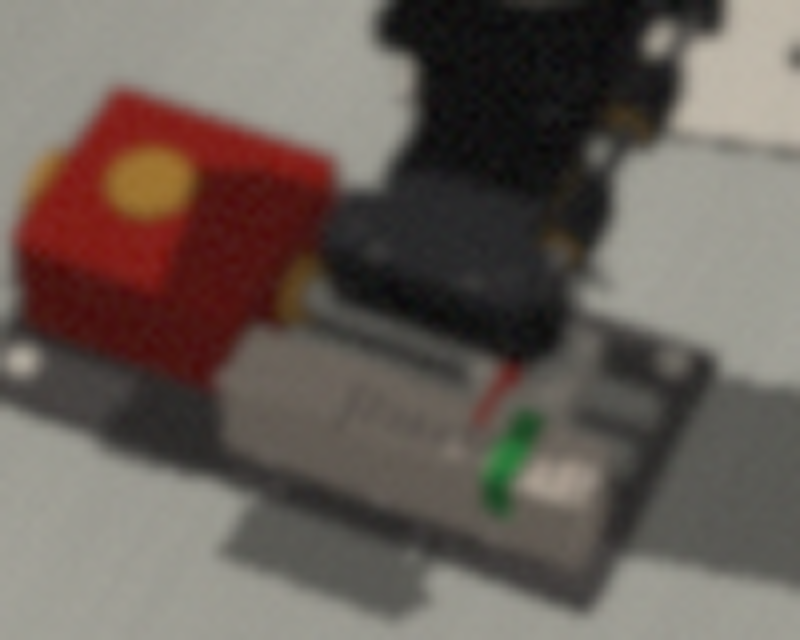

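View pics/c10b.png

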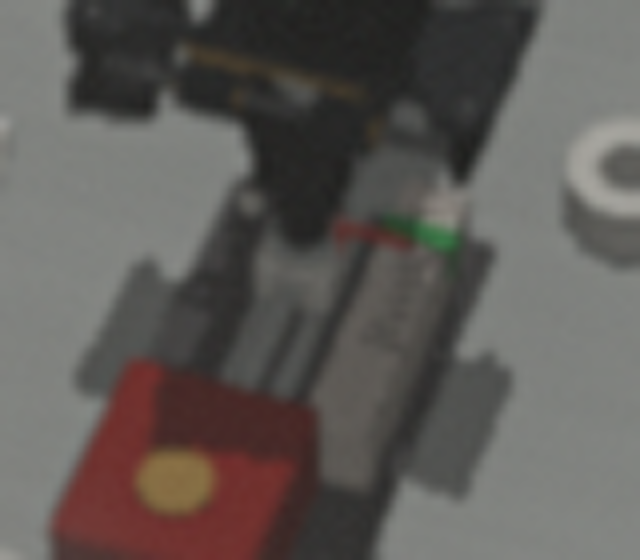

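View pics/wrist10.png

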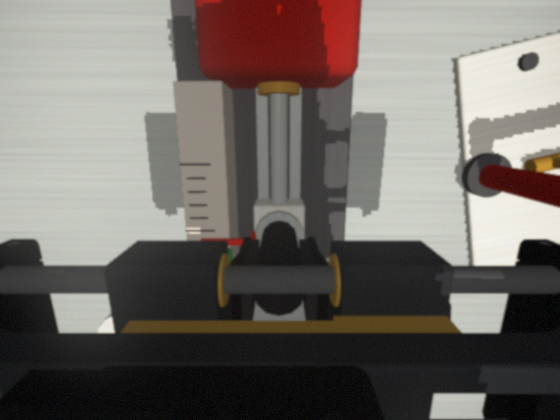

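The slide follows the hand. The TCP has moved 49.5 mm, and the pointer is still about 13 mm short of the clip. Pulling on.

```bash
python3 -m crank '[{"dx":0,"dy":0,"dz":0.08,"spin":0},{"dx":0,"dy":0,"dz":0.08,"spin":0},{"dx":0,"dy":0,"dz":0.05,"spin":0},{"dx":0,"dy":0,"dz":0,"spin":0},{"dx":0,"dy":0,"dz":0,"spin":0}]'
python3 - <<'E'
from h import *
goto([0.4835,0.003,0.08],91)
for c in ('side','scene','wrist'): cv2.imwrite(f'pics/{c}11.png',r.read_camera(c)[:,:,::-1])
crop('pics/side11.png',(200,160,300,240),8,'pics/c11.png')
crop('pics/scene11.png',(220,195,300,265),8,'pics/c11b.png')
E
```

```text
time_s: 19.4
tool_pos: [0.4851, 0.0033, 0.081]
tool_rot: [-2.937, 1.566, 0.214]
force: [12.6, 2.2, -12.8]
width: 0.0229
t 19.4 pos [0.4851 0.0033 0.081 ] F [ 12.6   2.2 -12.8] w 0.0229
toolx [ 0.004  0.001 -1.   ] jaw deg -89.46 toolz [-1.    -0.009 -0.004]
spin total units -0.046
shift units in present tool axes [0.016 0.004 0.027]
shift units in axes after spin [0.016 0.004 0.027]
```

View pics/c11.png

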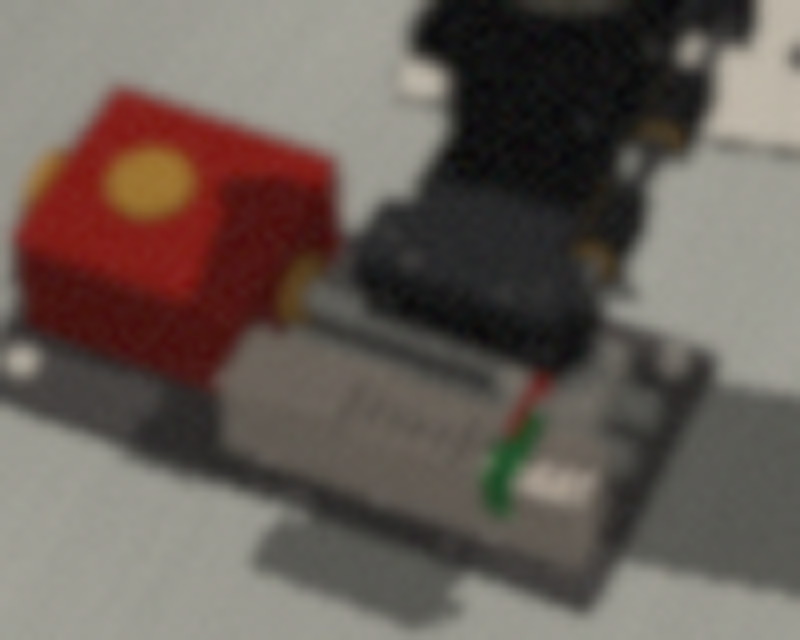

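View pics/c11b.png

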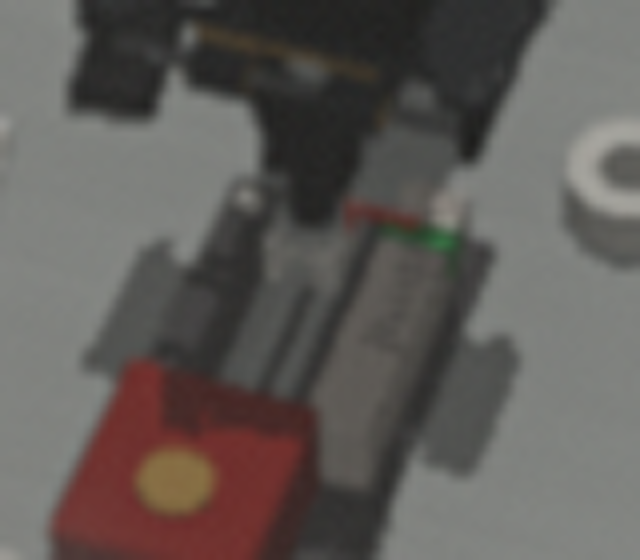

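Run:
```python
from h import *
np.set_printoptions(precision=4,suppress=True)
def blobs(f,cam,box):
    im=cv2.imread(f)[box[1]:box[3],box[0]:box[2]].astype(int); b,g,rr=im[...,0],im[...,1],im[...,2]
    red=np.clip(rr-np.maximum(g,b)-25,0,None); gr=np.clip(g-np.maximum(rr,b)-20,0,None)
    out=[]
    for m in (red,gr):
        ys,xs=np.nonzero(m); w=m[ys,xs]; c=((xs*w).sum()/w.sum()+box[0],(ys*w).sum()/w.sum()+box[1]); out.append(c)
    p=onz(cam,*out[0],.0605);c=onz(cam,*out[1],.0545); print(cam,len(xs),np.round(out,1),'ptr',p,'clip',c)
blobs('pics/side11.png','side',(258,203,272,225)); blobs('pics/scene11.png','scene',(262,218,280,228))
blobs('pics/side10.png','side',(258,203,272,225)); blobs('pics/scene10.png','scene',(260,220,280,230))
blobs('pics/side9.png','side',(240,195,272,227))
blobs('pics/side0.png','side',(242,195,272,227)); blobs('pics/scene0.png','scene',(255,218,280,238))
```

```text
side 33 [[266.2 208.6]
 [262.7 217.9]] ptr [0.4823 0.0345 0.0605] clip [0.4794 0.0652 0.0545]
scene 9 [[266.1 221.2]
 [274.6 224.6]] ptr [0.4856 0.0319 0.0605] clip [0.4855 0.0641 0.0545]
side 45 [[262.1 207.9]
 [263.  216.9]] ptr [0.4945 0.0371 0.0605] clip [0.4802 0.0617 0.0545]
scene 17 [[264.7 223.7]
 [273.9 224.1]] ptr [0.4983 0.0311 0.0605] clip [0.4841 0.0613 0.0545]
side 53 [[245.1 204.8]
 [263.8 215.6]] ptr [0.5445 0.047  0.0605] clip [0.4802 0.0563 0.0545]
side 46 [[246.8 202.2]
 [263.7 215.7]] ptr [0.5445 0.0361 0.0605] clip [0.4802 0.0569 0.0545]
scene 23 [[261.5 234. ]
 [272.1 223.5]] ptr [0.5463 0.0365 0.0605] clip [0.4839 0.0541 0.0545]
```

Run:
```python
from h import *
crop('pics/side11.png',(253,198,278,228),20,'pics/c12.png')
```

```text
(no output)
```

View pics/c12.png

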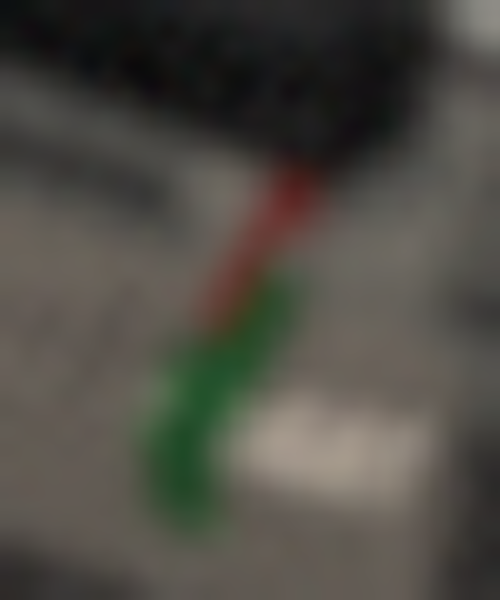

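View pics/wrist11.png

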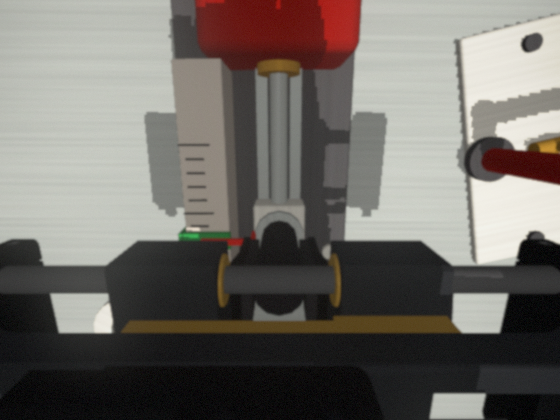

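Both fixed views put the pointer about 2 mm short of the clip's centre: 62.2 of 64.3 mm from the side camera, 60.7 of 62.4 mm from the scene camera. I'll trim by 0.03 units and make the final check.

```bash
python3 -m crank '[{"dx":0,"dy":0,"dz":0.03,"spin":0},{"dx":0,"dy":0,"dz":0,"spin":0},{"dx":0,"dy":0,"dz":0,"spin":0},{"dx":0,"dy":0,"dz":0,"spin":0},{"dx":0,"dy":0,"dz":0,"spin":0},{"dx":0,"dy":0,"dz":0,"spin":0},{"dx":0,"dy":0,"dz":0,"spin":0},{"dx":0,"dy":0,"dz":0,"spin":0}]'
python3 - <<'E'
from h import *
goto([0.4835,0.003,0.08],91)
for c in ('side','scene'): cv2.imwrite(f'pics/{c}13.png',r.read_camera(c)[:,:,::-1])
crop('pics/side13.png',(200,85,330,235),4,'pics/c13.png')
crop('pics/scene13.png',(120,160,320,300),4,'pics/c13b.png')
np.set_printoptions(precision=4,suppress=True)
def blobs(f,cam,box):
    im=cv2.imread(f)[box[1]:box[3],box[0]:box[2]].astype(int); b,g,rr=im[...,0],im[...,1],im[...,2]
    red=np.clip(rr-np.maximum(g,b)-25,0,None)
    ys,xs=np.nonzero(red); w=red[ys,xs]; print(cam,'ptr',onz(cam,(xs*w).sum()/w.sum()+box[0],(ys*w).sum()/w.sum()+box[1],.0605))
blobs('pics/side13.png','side',(258,203,272,225)); blobs('pics/scene13.png','scene',(262,218,280,228))
E
```

```text
time_s: 20.55
tool_pos: [0.4834, 0.0032, 0.081]
tool_rot: [-2.937, 1.566, 0.214]
force: [13.6, 1.9, -12.9]
width: 0.0229
t 20.55 pos [0.4834 0.0032 0.081 ] F [ 13.6   1.9 -12.9] w 0.0229
toolx [ 0.004  0.001 -1.   ] jaw deg -89.45 toolz [-1.    -0.01  -0.004]
spin total units -0.045
shift units in present tool axes [ 0.016  0.004 -0.002]
shift units in axes after spin [ 0.016  0.004 -0.002]
side ptr [0.4807 0.0341 0.0605]
scene ptr [0.4839 0.0308 0.0605]
```

View pics/c13.png

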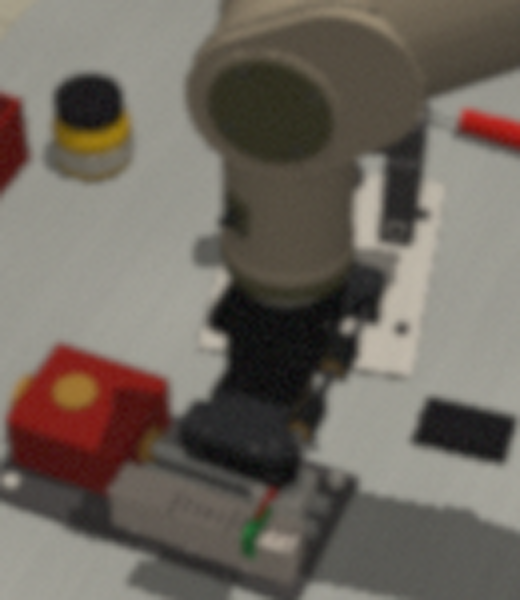

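View pics/c13b.png

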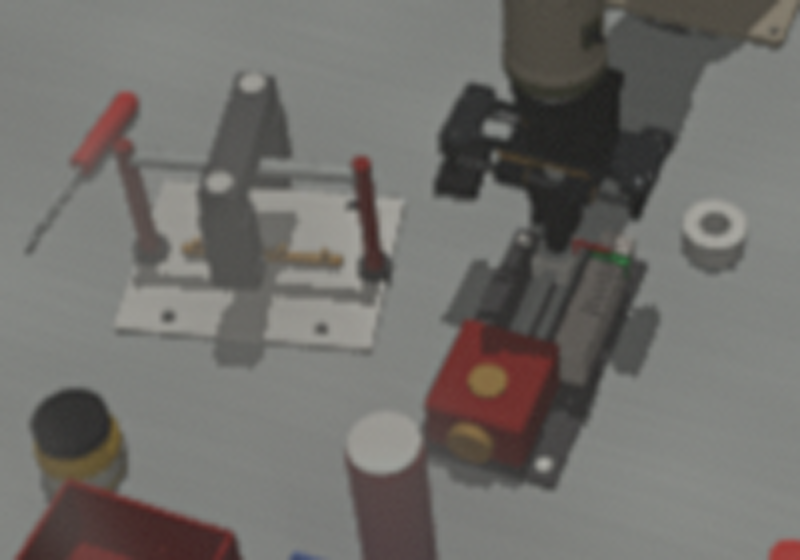

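The pointer is centred on the clip: 0.4807 against 0.4802 m from the side camera, 0.4839 against 0.4839 m from the scene camera. The bracket still hangs at scene crop (230,180), and the bystanders are where they were. Handing in.

```bash
python3 -c "
from station import r
print(r.hand_in()); s=r.sense(); print(s['time_s'],s['tool_pos'],s['force'],s['width'])"
```

```text
the job is handed in; nothing more can be done
None
the job is handed in; nothing more can be done
```

I hung the smallest bracket over the drying rail, released it, and pulled the valve knob out until the pointer stood over the green clip. I handed in at about 20.7 s, still gripping the knob.

- **Bracket:** I picked the one with bolts 120 mm apart and its top 123 mm up. After release and again in the last pictures it hung level, one leg on each side of the bar.
- **Valve:** The pointer measured within 0.5 mm of the clip's centre from both fixed cameras. The knob was gripped at 60 N, and the hold was steady with a pull of about 14 N.
- **Disagreements:** The two fixed cameras put the clip about 4 mm apart along x, so I compared pointer and clip within each view. One early wrist estimate put the bar 6 mm off the bracket's centre. The gripper was hiding half of the bar, and re-measuring brought it to about 1 mm.
- **Bystanders:** In the last pictures the bearing ring, brake pad and screwdriver looked unmoved. I did not re-check the wrench, but the arm never went low near it.

One early move command was refused because its rows left out some keys, and nothing moved then.

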